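# Shake a paint bottle on the tilted bottle shaker

## Task

Take the orange-capped paint bottle out of the wooden caddy, press its base squarely and centrally onto the shaker's tilted rubber pad until the pad is fully down and the bottle rests on the white collar, and keep it fully down for two full seconds without ramming it. Then let the pad spring back and set the bottle upright on the middle of the round green mat, gently. Leave the other bottles and the things on the counter where they are.

Things in the scene. Friction and masses are not known exactly. Their poses are not given: they have to be found in the camera images.
- bottle: The task's paint bottle: orange cap and orange label band, loose, upright, 0.2 to 0.4 kg. White round body 58 mm in diameter and 80 mm high, neck 36 mm in diameter from 80 to 90 mm, cylindrical cap 40 mm in diameter from 90 to 132 mm (the top). Origin at the centre of its flat underside, z along its axis towards the cap. It stands in one of the four places of the caddy.
- shaker: The blue bottle shaker's fixed base, about 170 x 130 mm, 55 mm high with a sloping block on top; it does not move. Origin at the centre of its underside on the counter; its front (black panel) faces its own -x. Its neck leans 25 degrees (0.436 rad) from vertical towards its own -x.
- neck: The shaker's fixed leaning steel neck, 60 mm in diameter. Origin on the press axis, 105 mm above the counter; z is the press axis, pointing up out of the pad. The white head on it is screwed to an unknown, unreported height: its flat collar (ring 46 mm inside, 80 mm outside diameter) lies 20 to 36 mm from this origin along z. Head and collar are rigid in use.
- pad (a joint): How far the sprung black rubber pad (38 mm in diameter, standing 14 mm above the white collar around it when free) is pressed in along the neck's -z, m: 0 free, 0.014 flush with the collar, fully down: a bottle base then rests on the rigid collar. It starts to give at about 5 N, takes about 12 N when flush, and springs back. Over 50 N counts as ramming.
- mat: Round green plastic mat, 130 mm in diameter, 5 mm thick, fixed to the counter. Setting down at some 20 mm/s is gentle; an impact over 120 N is slamming. Origin at the centre of its underside.
- caddy: Open wooden tray, 206 x 206 mm, floor 6 mm thick, rim 22 mm high, fixed. Origin at the centre of its underside. Four bottles stand on its floor at about x, y = +-43.5 mm in its frame; which stands where varies.
- bottle_blue: Blue-capped paint bottle of the same shape, standing in the caddy; a bystander; origin at the centre of its underside
- bottle_white: White-capped, grey-labelled paint bottle of the same shape, standing in the caddy; a bystander; origin at the centre of its underside
- bottle_black: Black-capped paint bottle of the same shape, standing in the caddy; a bystander; origin at the centre of its underside
- spray_can: Spray can, 66 mm in diameter, 190 mm high, red label, standing; a bystander; origin at the centre of its underside
- glue: White glue bottle with a red top and blue label, 56 mm in diameter, 150 mm high, standing beyond the work area (not in the caddy); a bystander; origin at the centre of its underside
- pen_pot: Blue ceramic pot, 80 mm in diameter, 100 mm high; a bystander; origin at the centre of its underside
- tape: Yellow tape roll lying flat, 100 mm in diameter, 25 mm high; a bystander; origin at the centre of its underside
- brush: Brush 180 mm long lying on the counter near the robot; a bystander; origin under its middle
Not all that is in view belongs to the job. Leave any purple look-alike of the bottle alone.

How it is judged:
By the outcome, as a careful person would: the job done as asked, in the order asked, and still so for the second after the job is handed in, with the robot touching nothing.
It also fails if it takes over 51 s, if anything falls off the work surface, if the arm or the gripper's body presses on something with over 40 N, if the wrist force passes 120 N, or if a joint passes its speed limit or range.

## Robot

A 7-joint arm with a two-finger parallel gripper is mounted at the origin on the work surface. World frame = base frame: x ahead of the robot, y to its left, z up, the work surface at z = 0. Lengths are in m, angles in rad, forces in N, time in s.
With the tool pointing down it reaches from about 0.425 to 0.825 m from the base axis. Payload 3.6 kg.
Tool frame: the origin (TCP) lies where the fingers leave the gripper's body, on its centre line; the fingertips stand 73 mm ahead of it and the grasp point (between the pads) lies 54 mm ahead of it; z points along the fingers, y is the line along which they close (so a half turn about z gives the same grasp; the last joint's range is limited). The gripper opens to 85 mm and grips with 20 to 120 N. Pads are 22 mm wide; open, the fingers measure 114 mm over their backs; the gripper's body (76 mm by 85 mm) begins 54 mm behind the grasp point. The pads swing forward as they close: fully open they stand 13 mm farther back than shut.
Start: joints at [1.192, 0.615, -0.013, 1.423, 0.008, 1.103, -0.04], TCP at [0.224, -0.61, 0.304] pointing down, gripper open.
Joint ranges: [-3.12, 3.12], [-0.3, 2.06], [-1.34, 1.32], [0.26, 2.42], [-1.36, 4.5], [0.01, 1.98], [-2.84, 2.84]. Speed limits (rad/s): [2.79, 2.79, 3.14, 3.14, 3.14, 3.14, 3.14].

## Interface

Orientations are given as a unit quaternion [x, y, z, w].
In Python, from station import arm, snapshot, camera_info, ticket gives the robot as it stands. Calls block until the motion is done:
- arm.movep(position, orientation): joint-space move of the TCP to a pose.
- arm.line_to(position, velocity=0.15, ori=None): straight line of the TCP; ori=None keeps the orientation; velocity is the mean speed in m/s.
- arm.move_j(angles): joint-space move.
- arm.move_gripper(opening, effort=None): opening from 0.0 (shut) to 1.0 (fully open); effort is the grip in N (None keeps the last); returns when the fingers have stopped.
- arm.pause(seconds).
- arm.ik(position, orientation): joint angles nearest the present ones, or None.
- snapshot(name): name is "scene" or "top" or "wrist"; returns the picture (400x640x3 uint8, blue, green, red); there is no depth.
- camera_info(name): a dict with "fx", "fy", "cx", "cy" (pixels), "dist_coeffs" ([k1, k2, p1, p2, k3] as OpenCV has them; the pictures are not rectified), "R" (3x3) and "t" (3): a world point X has camera coordinates R X + t; the wrist camera has in their place "T_tool_cam" (4x4, takes a point from camera to tool coordinates, whose origin is the TCP and whose axes are the flange's). Camera axes: x right, y down, z forward; pixel columns grow to the right and rows downward; lengths in m; the calibration is good to about 2 mm. A picture is of the moment at which its call begins: read the wrist's pose just before it. camera_info takes no time and is no camera call.
A pose or a line that the arm cannot do raises arm.MotionError and nothing moves.
- ticket.finish_job(): hands the job in; it is judged then, once.
Readings, each from a call of its own:
- arm.read_time(): time.
- arm.read_joint_positions(): joint angles.
- arm.read_dq(): joint speeds.
- arm.read_effort(): joint torques, N m.
- arm.read_tool_pos(): TCP position.
- arm.read_eef_rot(): TCP orientation.
- arm.read_ft_force(): force on the tool from outside, world axes, zero at the start.
- arm.read_wrist_torque(): the same for the moment, N m.
- arm.read_opening(): opening from 0.0 (shut) to 1.0 (fully open).
- arm.read_finger_force(): force on a finger pad.
Only numpy, scipy, OpenCV 4.12 (cv2) and the standard library are available. Lean on these libraries where they do the work, as an engineer would, in place of code of your own. Each camera call takes 0.05 s, during which the arm holds its last target. There are 200 camera calls.

## Working session

There is one attempt and no reset: what is moved stays moved. The work goes in short steps, each a Python script; the robot and the scene stay as the last script left them, time stands still between calls to the robot, and variables do not carry over. Pictures are saved under pics/ and viewed, at most 10 in all, crops included, and the job is handed in when it is done.

```bash
mkdir -p pics; ls; python3 - <<'E'
from station import arm, snapshot, camera_info
import cv2, numpy as np
for n in ("scene","top"):
    cv2.imwrite(f"pics/{n}.png",snapshot(n)); c=camera_info(n)
    R=np.array(c["R"]);t=np.array(c["t"]);print(n,c["fx"],c["cx"],c["cy"],c["dist_coeffs"],"cam pos",-R.T@t,"fwd",R[2])
print(camera_info("wrist")); print(arm.read_time(),arm.read_ft_force(),arm.read_eef_rot())
E
```

```text
pics
scene 485.1142294571773 319.9811978359989 197.7005691953214 [-0.14050428  0.          0.          0.          0.        ] cam pos [1.02030746 0.44586729 1.12440299] fwd [-0.36343809 -0.3472649  -0.86447663]
top 439.8211000712505 320.8968002532453 195.45582471930337 [-0.125993  0.        0.        0.        0.      ] cam pos [0.40993576 0.02125526 1.41389828] fwd [ 0.12007787 -0.01284819 -0.99268133]
{'fx': 319.8227250720979, 'fy': 319.8227250720979, 'cx': 321.26246441171753, 'cy': 198.4103813022103, 'dist_coeffs': array([-0.0196881,  0.       ,  0.       ,  0.       ,  0.       ]), 'T_tool_cam': array([[ 7.07810446e-04, -9.48903114e-01, -3.15566759e-01,
         8.01311090e-02],
       [ 9.99999160e-01,  3.29100405e-04,  1.25338123e-03,
        -7.55260304e-04],
       [-1.08548420e-03, -3.15567382e-01,  9.48902550e-01,
        -7.09614294e-02],
       [ 0.00000000e+00,  0.00000000e+00,  0.00000000e+00,
         1.00000000e+00]])}
0.1 [ 0.72587065  0.28332937 -0.26920525] [ 9.84559284e-01  1.75047488e-01 -2.20953659e-04 -1.15929154e-03]
```

View pics/scene.png

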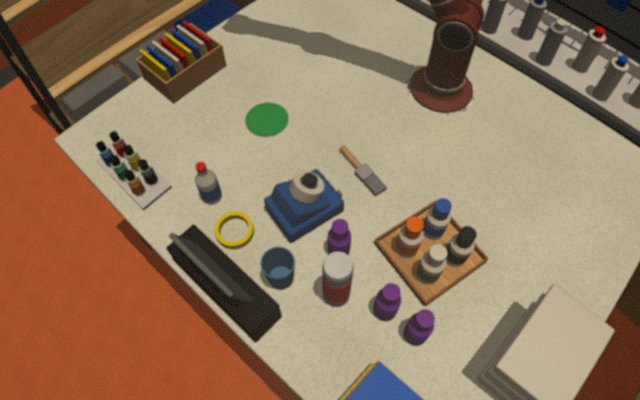

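View pics/top.png

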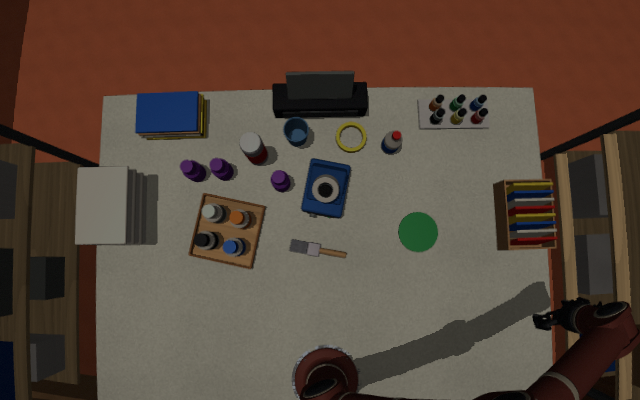

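The scene view has the orange cap at (411,235) in the caddy, with blue, white and black caps beside it. The purple look-alikes are at (339,236), (388,300) and (420,325). In the top view the orange cap is at about (238,218), the shaker at (326,188) and the mat at (418,232). The bottle in the caddy with the orange cap and band is the one that fits. I'll confirm it in an enlarged crop.

```bash
python3 - <<'E'
import cv2, numpy as np
a=cv2.imread("pics/top.png")[145:275,180:360]; b=cv2.imread("pics/scene.png")[165:305,255:495]
A=cv2.resize(a,None,fx=4.4,fy=4.4,interpolation=cv2.INTER_CUBIC); B=cv2.resize(b,None,fx=3.3,fy=3.3,interpolation=cv2.INTER_CUBIC)
cv2.imwrite("pics/ca.png",A); cv2.imwrite("pics/cb.png",B)
E
```

```text
(no output)
```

View pics/ca.png

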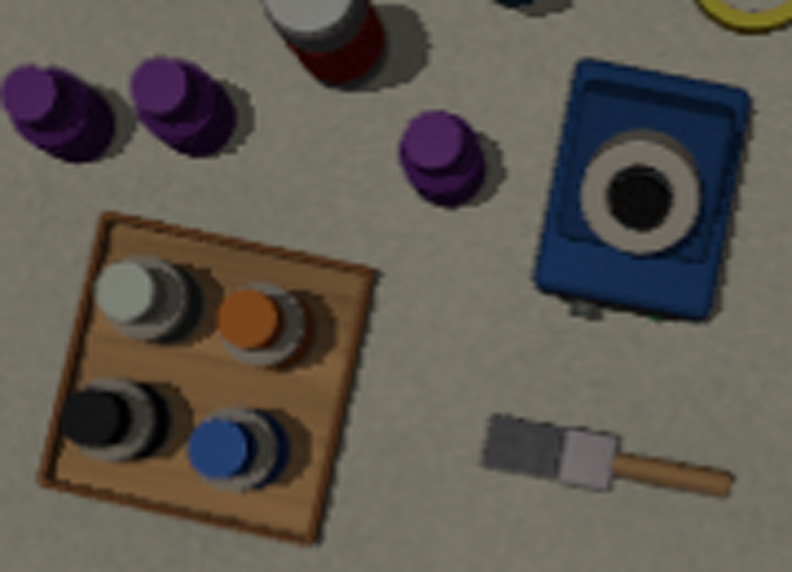

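View pics/cb.png

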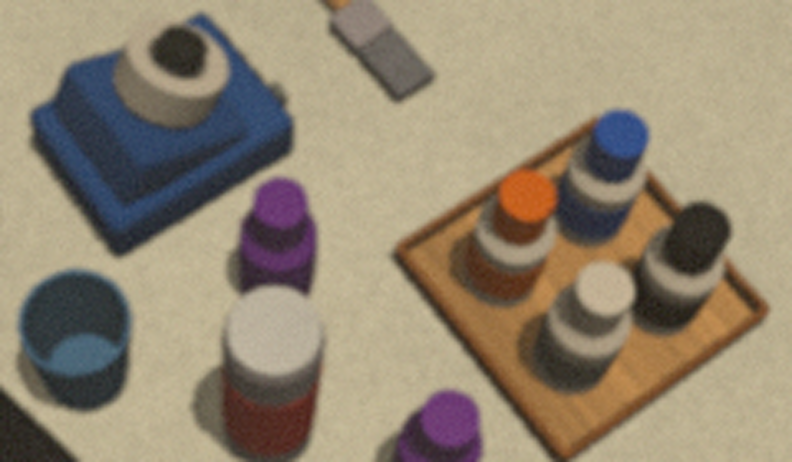

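The crop confirms the orange bottle in the caddy, at the nearest-shaker, far-x spot. The shaker's head leans towards the robot. Next are coarse positions from both fixed cameras.

```bash
cat > h.py <<'E'
import cv2, numpy as np
from scipy.spatial.transform import Rotation as Ro
from station import arm, snapshot, camera_info
def cam(n, tool=None):
    c=camera_info(n); K=np.array([[c["fx"],0,c["cx"]],[0,c["fy"],c["cy"]],[0,0,1.]]); D=np.array(c["dist_coeffs"],float)
    if n=="wrist":
        T=np.eye(4); T[:3,:3]=Ro.from_quat(tool[1]).as_matrix(); T[:3,3]=tool[0]
        W=np.linalg.inv(T@np.array(c["T_tool_cam"])); return K,D,W[:3,:3],W[:3,3]
    return K,D,np.array(c["R"]),np.array(c["t"])
def rays(c,px):
    K,D,R,t=c; u=cv2.undistortPoints(np.asarray(px,float).reshape(-1,1,2),K,D)[:,0]
    return -R.T@t, np.c_[u,np.ones(len(u))]@R
def onz(c,px,z):
    o,d=rays(c,px); return o+d*((z-o[2])/d[:,2])[:,None]
def proj(c,X):
    K,D,R,t=c; return cv2.projectPoints(np.asarray(X,float).reshape(-1,3),R,t,K,D)[0][:,0]
def tri(obs):
    A=np.zeros((3,3));b=np.zeros(3);S=[]
    for c,p in obs:
        o,d=rays(c,[p]); d=d[0]/np.linalg.norm(d); P=np.eye(3)-np.outer(d,d); A+=P;b+=P@o;S.append((o,P))
    X=np.linalg.solve(A,b); return X,[np.linalg.norm(P@(X-o)) for o,P in S]
def hsv(im): return cv2.cvtColor(cv2.GaussianBlur(im,(3,3),0),cv2.COLOR_BGR2HSV)
def blob(m,near=None,amin=20):
    n,l,s,c=cv2.connectedComponentsWithStats(m.astype(np.uint8))
    k=[i for i in range(1,n) if s[i,4]>=amin]
    i=max(k,key=lambda i:s[i,4]) if near is None else min(k,key=lambda i:np.hypot(*(c[i]-near)))
    return l==i,c[i],s[i]
def shot():
    tool=(np.array(arm.read_tool_pos()),np.array(arm.read_eef_rot())); im=snapshot("wrist"); return im,cam("wrist",tool)
def inr(H,lo,hi): return cv2.inRange(H,np.array(lo),np.array(hi))>0
E
python3 - <<'E'
from h import *
S=cv2.imread("pics/scene.png");T=cv2.imread("pics/top.png");cs=cam("scene");ct=cam("top")
for n,im,c,pc,pm,pp,pb in (("top",T,ct,(238,218),(418,232),(325,190),(320,188)),("scene",S,cs,(414,225),(267,120),(309,180),(300,210))):
    H=hsv(im); 
    m,ce,s=blob(inr(H,(35,80,40),(85,255,255)),pm); ys,xs=np.nonzero(m); P=onz(c,np.c_[xs,ys],.005)
    print(n,"mat",P.mean(0),"ext",np.ptp(P,0),s)
    m,ce,s=blob(inr(H,(5,150,150),(18,255,255)),pc,8); print(" cap",ce,s,onz(c,[ce],.138))
    m,ce,s=blob(inr(H,(0,0,0),(180,255,75))&(np.hypot(np.arange(640)[None]-pp[0],np.arange(400)[:,None]-pp[1])<14),pp,5); print(" pad",ce,s)
    m,ce,s=blob(inr(H,(100,120,30),(125,255,255)),pb,100); ys,xs=np.nonzero(m); P=onz(c,np.c_[xs,ys],.03)
    r=cv2.minAreaRect(P[:,:2].astype(np.float32)*1000); print(" blue",s,r)
E
```

```text
top mat [ 0.45637361 -0.30656356  0.005     ] ext [1.26058681e-01 1.25328340e-01 4.44089210e-16] [ 399  212   39   40 1213]Traceback (most recent call last):
  File "<stdin>", line 7, in <module>
  File "h.py", line 26, in blob
    i=max(k,key=lambda i:s[i,4]) if near is None else min(k,key=lambda i:np.hypot(*(c[i]-near)))
                                                      ~~~^^^^^^^^^^^^^^^^^^^^^^^^^^^^^^^^^^^^^^^
ValueError: min() iterable argument is empty
```

```bash
python3 - <<'E'
from h import *
S=cv2.imread("pics/scene.png");T=cv2.imread("pics/top.png");cs=cam("scene");ct=cam("top")
print(hsv(T)[216:220:3,233:242:4].tolist(), hsv(T)[190,318:334:5].tolist(), hsv(S)[222:228:3,410:418:4].tolist(), hsv(S)[180,303:318:5].tolist())
o=[]
for n,im,c,pc,pm,pp,pb in (("top",T,ct,(237,218),(418,232),(325,190),(320,188)),("scene",S,cs,(414,225),(267,120),(309,180),(300,210))):
    H=hsv(im); 
    m,ce,s=blob(inr(H,(35,80,40),(85,255,255)),pm); ys,xs=np.nonzero(m); P=onz(c,np.c_[xs,ys],.005)
    print(n,"mat",P.mean(0),"ext",np.ptp(P,0)[:2])
    m,ce,s=blob(inr(H,(4,190,130 if n=="top" else 190),(16,255,255)),pc,8); print(" cap",ce,s,onz(c,[ce],.138))
    m,ce,s=blob(inr(H,(0,0,0),(180,255,60))&(np.hypot(np.arange(640)[None]-pp[0],np.arange(400)[:,None]-pp[1])<14),pp,5); print(" pad",ce,s); o.append((c,ce))
    m,ce,s=blob(inr(H,(100,120,30),(125,255,255)),pb,100); ys,xs=np.nonzero(m); P=onz(c,np.c_[xs,ys],.03)
    print(" blue",s,cv2.minAreaRect(P[:,:2].astype(np.float32)*1000))
print(tri(o))
E
```

```text
[[[13, 200, 121], [13, 198, 121], [13, 199, 114]], [[13, 200, 121], [13, 198, 121], [13, 201, 104]]] [[17, 38, 47], [30, 21, 12], [30, 21, 12], [20, 36, 86]] [[[12, 214, 198], [11, 214, 197]], [[12, 214, 199], [12, 215, 197]]] [[24, 69, 52], [23, 61, 50], [25, 60, 51]]
top mat [ 0.45637361 -0.30656356  0.005     ] ext [0.12605868 0.12532834]Traceback (most recent call last):
  File "<stdin>", line 9, in <module>
  File "h.py", line 26, in blob
    i=max(k,key=lambda i:s[i,4]) if near is None else min(k,key=lambda i:np.hypot(*(c[i]-near)))
                                                      ~~~^^^^^^^^^^^^^^^^^^^^^^^^^^^^^^^^^^^^^^^
ValueError: min() iterable argument is empty
```

```bash
python3 - <<'E'
from h import *
S=cv2.imread("pics/scene.png");T=cv2.imread("pics/top.png");cs=cam("scene");ct=cam("top")
o=[]
for n,im,c,pc,pm,pp,pb,v,vb in (("top",T,ct,(237,218),(418,232),(325,190),(320,188),85,45),("scene",S,cs,(414,225),(267,120),(309,180),(300,210),165,85)):
    H=hsv(im); 
    m,ce,s=blob(inr(H,(35,80,40),(85,255,255)),pm); ys,xs=np.nonzero(m); P=onz(c,np.c_[xs,ys],.005)
    print(n,"mat",P.mean(0),"ext",np.ptp(P,0)[:2])
    m,ce,s=blob(inr(H,(4,165,v),(17,255,255)),pc,8); print(" cap",ce,s,onz(c,[ce],.138))
    m,ce,s=blob(inr(H,(0,0,0),(180,255,vb))&(np.hypot(np.arange(640)[None]-pp[0],np.arange(400)[:,None]-pp[1])<14),pp,5); print(" pad",ce,s); o.append((c,ce))
    m,ce,s=blob(inr(H,(100,120,25),(125,255,255)),pb,100); ys,xs=np.nonzero(m); P=onz(c,np.c_[xs,ys],.03)
    print(" blue",s,cv2.minAreaRect(P[:,:2].astype(np.float32)*1000))
print(tri(o))
E
```

```text
top mat [ 0.45637361 -0.30656356  0.005     ] ext [0.12605868 0.12532834]
 cap [235.41605839 216.86861314] [229 211  14  13 137] [[0.50686644 0.25525518 0.138     ]]
 pad [324.82467532 189.56493506] [318 183  14  14 154]
 blue [ 302  159   48   58 1440] ((602.0264892578125, -12.154319763183594), (126.725341796875, 170.22181701660156), 77.72906494140625)
scene mat [ 0.45979311 -0.30524105  0.005     ] ext [0.12692689 0.12624842]
 cap [414.50526316 223.54736842] [407 217  16  15 190] [[0.50870989 0.25532487 0.138     ]]
 pad [309.12426036 180.37869822] [301 174  16  14 169]
 blue [267 183  75  51 890] ((595.1768188476562, -26.736167907714844), (137.6710968017578, 163.086181640625), 78.35011291503906)
(array([ 0.58300168, -0.00749978,  0.12649951]), [np.float64(0.00011068722565714678), np.float64(0.00011068722565709162)])
```

```bash
cat >> h.py <<'E'
TC=np.array(camera_info("wrist")["T_tool_cam"])
def campose(target,zc,dist,roll):
    """tool pose with wrist camera looking along zc at target from dist; roll = world azimuth of tool x"""
    zc=np.array(zc)/np.linalg.norm(zc); xt=np.array([np.cos(roll),np.sin(roll),0])
    yc=-(xt-zc*(xt@zc)); yc/=np.linalg.norm(yc); Rc=np.c_[np.cross(yc,zc),yc,zc]
    Rt=Rc@TC[:3,:3].T; return np.array(target)-dist*zc-Rt@TC[:3,3], Ro.from_matrix(Rt).as_quat()
def toolpose(grasp,z,roll,off=.054):
    """TCP pose with tool z axis z, x azimuth roll, given point at off ahead of the TCP"""
    z=np.array(z)/np.linalg.norm(z); xt=np.array([np.cos(roll),np.sin(roll),0]); x=xt-z*(xt@z); x/=np.linalg.norm(x)
    return np.array(grasp)-off*z, Ro.from_matrix(np.c_[x,np.cross(z,x),z]).as_quat()
E
python3 - <<'E'
from h import *
yaw=-.215; n=np.array([-np.sin(.436)*np.cos(yaw),-np.sin(.436)*np.sin(yaw),np.cos(.436)])
P=np.array([.583,-.0075,.132])
for deg in range(-180,180,15):
    r=np.radians(deg); out=[]
    for p in (campose(P,-n,.2,r), toolpose(P+n*.125,-n,r), toolpose(P+n*.20,-n,r), toolpose([.508,.255,.117],[0,0,-1],r), toolpose([.508,.255,.30],[0,0,-1],r), toolpose([.458,-.306,.117],[0,0,-1],r), campose([.508,.255,.138],[0,0,-1],.2,r), campose([.458,-.306,.005],[0,0,-1],.25,r)):
        q=arm.ik(*p); out.append("-" if q is None else "%.1f/%.1f/%.1f"%(q[0],q[5],q[6]))
    print(deg,*out)
E
```

```text
-180 0.3/0.9/0.9 0.4/0.5/0.7 0.6/0.6/0.9 -0.1/0.8/0.5 0.2/1.4/0.4 1.0/0.8/1.6 0.0/1.4/0.7 0.8/1.3/1.5
-165 0.3/1.0/1.1 0.3/0.5/1.0 0.5/0.6/1.2 -0.1/0.8/0.7 0.2/1.4/0.7 1.0/0.8/1.8 -0.0/1.5/0.8 0.8/1.2/1.7
-150 0.4/1.1/1.1 0.6/0.6/1.0 0.7/0.7/1.3 0.1/1.1/0.7 0.1/1.3/1.0 1.2/1.1/1.7 -0.0/1.6/1.0 1.0/1.5/1.6
-135 0.4/1.3/1.1 0.7/0.8/1.2 0.7/0.7/1.5 0.1/1.1/1.0 0.1/1.3/1.3 0.1/0.8/-2.8 -0.0/1.6/1.2 0.9/1.4/1.8
-120 0.4/1.3/1.3 0.7/0.8/1.5 0.7/0.7/1.8 0.1/1.1/1.2 0.1/1.3/1.5 0.2/0.7/-2.6 -0.1/1.6/1.4 -0.2/0.7/-2.8
-105 0.3/1.3/1.4 0.7/0.8/1.7 0.7/0.7/2.0 0.1/1.1/1.5 0.1/1.3/1.8 0.2/0.7/-2.4 -0.1/1.6/1.6 -0.2/0.6/-2.6
-90 -1.1/0.4/-2.7 0.7/0.8/1.9 0.7/0.7/2.2 0.1/1.1/1.8 0.1/1.3/2.0 0.3/0.7/-2.2 -0.1/1.6/1.7 -0.1/0.4/-2.4
-75 -1.0/0.2/-2.4 -0.9/0.5/-2.1 0.7/0.7/2.5 0.1/1.1/2.0 0.1/1.3/2.3 0.3/0.7/-2.0 -1.3/1.2/-2.8 -0.0/0.3/-2.1
-60 -0.5/0.5/1.7 -0.4/0.3/-2.8 -1.0/0.5/-2.3 -1.0/0.9/-2.3 -1.1/1.3/-2.5 0.4/0.7/-1.8 -0.1/1.4/2.1 0.1/0.2/-1.7
-45 -0.1/0.7/1.8 -0.3/0.3/-2.6 -0.9/0.5/-2.3 -0.6/0.7/-2.8 -1.1/1.3/-2.2 0.4/0.7/-1.6 -0.1/1.3/2.3 0.3/0.1/-1.4
-30 0.1/0.8/1.9 -0.2/0.3/-2.5 0.2/0.6/-2.
[... 724 characters left out ...]
5/0.6/-1.0 -0.2/0.8/-1.2 0.1/1.3/-1.3 0.7/0.7/0.1 0.2/0.6/-1.0 1.0/0.9/0.4
90 0.6/0.2/0.3 0.3/0.5/-0.9 0.6/0.6/-0.8 -0.2/0.8/-1.0 0.1/1.3/-1.0 0.7/0.7/0.3 0.2/0.7/-0.6 1.0/1.0/0.6
105 0.5/0.4/0.4 0.3/0.5/-0.7 0.6/0.6/-0.5 -0.1/0.8/-0.8 0.1/1.3/-0.8 0.8/0.7/0.5 0.2/0.8/-0.3 0.9/1.1/0.8
120 0.5/0.5/0.4 0.3/0.5/-0.4 0.6/0.7/-0.3 -0.1/0.8/-0.5 0.1/1.3/-0.5 0.8/0.7/0.7 0.2/1.0/-0.1 0.9/1.1/0.9
135 0.5/0.6/0.5 0.3/0.5/-0.1 0.6/0.7/-0.0 -0.1/0.8/-0.3 0.1/1.3/-0.3 0.8/0.7/0.9 0.2/1.1/0.1 0.9/1.2/1.1
150 0.5/0.8/0.6 0.3/0.5/0.1 0.6/0.7/0.3 -0.1/0.8/-0.0 0.2/1.3/-0.1 0.9/0.7/1.1 0.1/1.2/0.3 0.9/1.2/1.2
165 0.4/0.9/0.8 0.4/0.5/0.4 0.6/0.6/0.6 -0.1/0.8/0.2 0.2/1.4/0.2 0.9/0.8/1.3 0.1/1.3/0.5 0.8/1.3/1.4
```

```bash
python3 - <<'E'
from h import *
import pickle
yaw=-.215; n=np.array([-np.sin(.436)*np.cos(yaw),-np.sin(.436)*np.sin(yaw),np.cos(.436)])
P=np.array([.583,-.0075,.132]); r=np.radians(125); D=[0,0,-1]
L=[]
for i,p in enumerate((campose([.458,-.306,.005],D,.3,r),campose(P,-n,.25,r),campose([.508,.255,.138],D,.25,r))):
    arm.movep(*p); arm.pause(.15); im,c=shot(); L.append((im,c)); cv2.imwrite(f"pics/w{i}.png",im); print(arm.read_time(),proj(c,[[.458,-.306,.005],P,[.508,.255,.138]][i]), p[0], arm.read_tool_pos())
pickle.dump(L,open("w.pkl","wb"))
cv2.imwrite("pics/wall.png",np.vstack([np.hstack([cv2.resize(L[0][0],(400,250)),cv2.resize(L[2][0],(400,250))]),cv2.resize(L[1][0][60:340],(800,350))]))
E
```

```text
1.7333 [[323.3936459  199.44556771]] [ 0.48927793 -0.34958594  0.21237686] [ 0.48866032 -0.35074725  0.21255325]
3.175 [[322.52834014 198.5104511 ]] [ 0.54369237 -0.03762846  0.2907221 ] [ 0.54397872 -0.03910231  0.29018611]
4.375 [[322.64220224 197.4189481 ]] [0.53927793 0.21141406 0.29537686] [0.53990153 0.20928394 0.29532849]
```

View pics/wall.png

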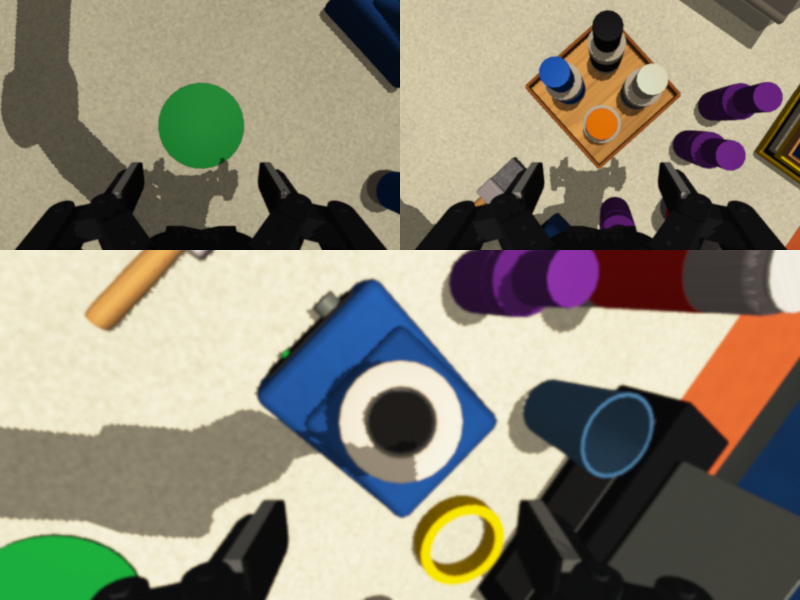

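Wrist views: the mat is centred at (320,200), the orange cap at about (322,200) and the collar ring with black pad at about (320,197). The knob and LED on the front panel face the robot. Now fitting precisely.

```bash
cat > fit.py <<'E'
from h import *
import pickle
from scipy.optimize import least_squares
from scipy.spatial import cKDTree
L=pickle.load(open("w.pkl","rb"))
def cont(m): 
    c=max(cv2.findContours(m.astype(np.uint8),cv2.RETR_EXTERNAL,cv2.CHAIN_APPROX_NONE)[0],key=len)[:,0]; return c.astype(float)
def circ(C,n,r):
    n=n/np.linalg.norm(n); a=np.cross(n,[0,1,0]); a/=np.linalg.norm(a); b=np.cross(n,a); t=np.linspace(0,2*np.pi,361)[:-1,None]
    return C+r*(np.cos(t)*a+np.sin(t)*b)
def fitc(c,pts,n,r,C0,zfix=None):
    # radial residuals of contour rays on the circle plane
    def f(v):
        C=np.array([v[0],v[1],zfix if zfix is not None else v[2]]); o,d=rays(c,pts); s=((C-o)@n)/(d@n); X=o+d*s[:,None]
        return (np.linalg.norm(X-C,axis=1)-r)*1000
    s=least_squares(f,C0[:2] if zfix is not None else C0,x_scale=.01,loss="soft_l1",diff_step=1e-5); return s.x,np.sqrt(np.mean(f(s.x)**2))
def at(m,p): 
    l=cv2.connectedComponents(m.astype(np.uint8))[1]; return l==l[int(p[1]),int(p[0])]
if __name__=="__main__":
    z=np.array([0,0,1.])
    im,c=L[0]; m=at(inr(hsv(im),(35,80,40),(85,255,255)),(320,199)); print("mat",fitc(c,cont(m),z,.065,[.458,-.306],.005))
    im,c=L[2]; m=at(inr(hsv(im),(4,165,150),(17,255,255)),(322,199)); print("cap",fitc(c,cont(m),z,.020,[.508,.255],.138), fitc(c,cont(m),z,.020,[.508,.255,.138]))
    im,c=L[1]; H=hsv(im); B=inr(H,(100,120,25),(125,255,255)); b=at(B,(320,125)) if B[125,320] else blob(B,(300,190),500)[0]
    ys,xs=np.nonzero(b); 
    for zz in (.02,.055): print("base",cv2.minAreaRect((onz(c,np.c_[xs,ys],zz)[:,:2]*1000).astype(np.float32)))
    m=at(~b,(350,170)); print("ring area",m.sum()); pts=cont(m)
    for yaw in (-.23,-.2,-.17):
        n=np.array([-np.sin(.436)*np.cos(yaw),-np.sin(.436)*np.sin(yaw),np.cos(.436)])
        x,e=fitc(c,pts,n,.040,[.583,-.0075,.132]); h=(x[2]-.105)/n[2]
        pd=at(inr(H,(0,0,0),(180,255,70)),(320,197)); xp,ep=fitc(c,cont(pd),n,.019,[.583,-.0075,.15],x[2]+.014*n[2]); 
        print(yaw,"ring",x,e,"h",h,"pad top",xp,ep,"expected",x+.014*n)
    cs=cam("scene"); ct=cam("top"); print("reproj ring", proj(ct,[x,x+.014*n]),proj(cs,[x,x+.014*n]))
E
python3 fit.py
```

```text
mat (array([ 0.4572186 , -0.30802654]), np.float64(0.7295252750429801))
cap (array([0.50809717, 0.25434367]), np.float64(0.8197390687932303)) (array([0.50811419, 0.25433195, 0.1278567 ]), np.float64(0.2518286471821075))
base ((613.3779907226562, -15.199310302734375), (138.9640350341797, 191.1437530517578), 77.68608856201172)
base ((599.5380249023438, -12.057891845703125), (124.58879089355469, 171.3707733154297), 77.68608856201172)
ring area 7927
-0.23 ring [ 0.58365222 -0.00808146  0.1246424 ] 0.34315919174350185 h 0.02166963563999204 pad top [ 0.57850732 -0.00727916] 0.6778953518426277 expected [ 0.57789547 -0.00673356  0.13733268]
-0.2 ring [ 0.58363331 -0.00815767  0.12464574] 0.34390451927917287 h 0.021673322751236304 pad top [ 0.57850103 -0.00729907] 0.6779717200254687 expected [ 0.57783873 -0.00698305  0.13733602]
-0.17 ring [ 0.58360837 -0.00823243  0.12466795] 0.3438414583061928 h 0.021697820846476736 pad top [ 0.57848675 -0.00731727] 0.6780514715225489 expected [ 0.57778116 -0.00723215  0.13735822]
reproj ring [[325.08474299 189.41578793]
 [324.87641594 190.81443045]] [[308.79946443 180.7682802 ]
 [310.62269139 176.70762203]]
```

```bash
python3 - <<'E'
from h import *
r=np.radians(125); g=lambda z: toolpose([.508,.2547,z],[0,0,-1],r)
arm.movep(*g(.20)); arm.line_to(g(.117)[0],.08); arm.pause(.1)
print("at",arm.read_tool_pos(),g(.117)[0],arm.read_ft_force())
arm.move_gripper(0.0,60); arm.pause(.2)
print("grip",arm.read_opening(),arm.read_finger_force(),arm.read_ft_force(),arm.read_tool_pos())
arm.line_to(g(.16)[0],.06); arm.line_to(g(.29)[0],.15); arm.pause(.2)
print("lift",arm.read_opening(),arm.read_finger_force(),arm.read_ft_force(),arm.read_tool_pos(),arm.read_time())
a=snapshot("top")[150:280,170:350]; w=snapshot("wrist")
cv2.imwrite("pics/lift.png",np.hstack([cv2.resize(a,(360,260)),cv2.resize(w,(416,260))]))
E
```

```text
at [0.5082842  0.25492139 0.17164362] [0.508  0.2547 0.171 ] [ 0.60512335 -0.04323718  0.32202899]
grip 0.45360964824463074 60.36504864692688 [-0.21368641  0.22435144  3.7640727 ] [0.50829403 0.25491653 0.17134868]
lift 0.45285407666150956 60.432833433151245 [ 0.08124096 -0.34157625 -2.12602831] [0.50774949 0.25448634 0.3429947 ] 8.8667
```

View pics/lift.png

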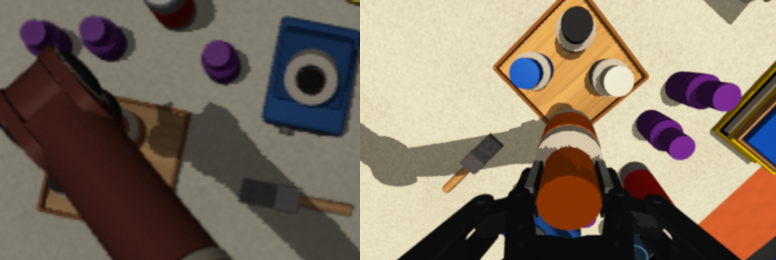

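The bottle is held: opening 0.45, about 2.2 N weight, standing straight in the fingers, and the neighbours are undisturbed. Next is the pre-press pose, with the bottle's predicted outline overlaid to check it sits right in the hand.

```bash
cat > press.py <<'E'
from h import *
from fit import circ
yaw=-.215; n=np.array([-np.sin(.436)*np.cos(yaw),-np.sin(.436)*np.sin(yaw),np.cos(.436)])
P=np.array([.5836,-.0081,.1246]); LB=.1654; r=np.radians(125)
pose=lambda s: toolpose(P+n*(s+LB),-n,r,0.)
E
python3 - <<'E'
from press import *
arm.movep(*pose(.07)); arm.line_to(pose(.03)[0],.06); arm.pause(.3)
tp=np.array(arm.read_tool_pos());q=arm.read_eef_rot(); R=Ro.from_quat(q).as_matrix(); im,c=shot()
print(arm.read_time(),"s,lat",(tp-P)@n-LB,(tp-P)-n*((tp-P)@n),"axis err deg",np.degrees(np.arccos(-R[:,2]@n)),arm.read_ft_force(),np.dot(arm.read_ft_force(),n))
b=tp+R[:,2]*LB
im=cv2.resize(im,None,fx=1.25,fy=1.25)
for z,rad in ((0,.029),(.08,.029),(.132,.02)):
    cv2.polylines(im,[(1.25*proj(c,circ(b-R[:,2]*z,n,rad))).astype(int)],True,(255,255,0),1)
cv2.polylines(im,[(1.25*proj(c,circ(P,n,.04))).astype(int)],True,(0,255,0),1)
cv2.imwrite("pics/pre.png",im)
E
```

```text
11.1083 s,lat 0.030302686085637354 [ 1.40957725e-04 -5.46441700e-05  6.95922156e-05] axis err deg 0.03995964698279762 [ 0.93986915  0.08207242 -2.48594803] -2.633772499242013
```

View pics/pre.png

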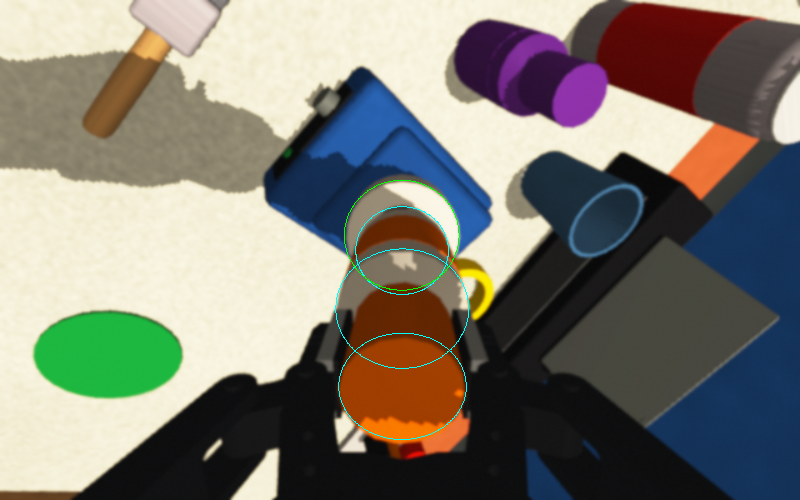

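The overlay matches the bottle (base ring, shoulder and cap circles) and the collar. The bottle is square in the hand, on the press axis. Pressing under force feedback.

```bash
python3 - <<'E'
from press import *
f0=np.dot(arm.read_ft_force(),n); s=.030; log=[]; q=pose(s)[1]
def F():
    return np.dot(arm.read_ft_force(),n)-f0
t0=arm.read_time(); contact=None
while s>-.02:
    f=F(); log.append((round(s*1000,1),round(float(f),1)))
    if f>22 or arm.read_time()-t0>14: break
    if contact is None and f>3: contact=s
    d=.001 if contact is None else (.001 if s>contact-.010 and f<14 else .0004)
    s-=d; arm.line_to(pose(s)[0],.02)
arm.pause(.15)
print(log); print("t",arm.read_time(),"held F",F(),"tool s",(np.array(arm.read_tool_pos())-P)@n-LB, arm.read_wrist_torque(), arm.read_opening(),"contact",contact)
open("s.txt","w").write(f"{s} {f0}")
E
```

```text
[(30.0, 0.0), (29.0, 0.5), (28.0, -0.3), (27.0, 0.5), (26.0, 0.9), (25.0, -0.0), (24.0, -0.0), (23.0, -0.1), (22.0, 0.1), (21.0, -0.2), (20.0, 0.6), (19.0, -0.0), (18.0, 0.8), (17.0, 1.2), (16.0, -0.7), (15.0, 0.3), (14.0, -0.3), (13.0, 0.5), (12.0, 0.5), (11.0, 4.6), (10.0, 4.4), (9.0, 5.0), (8.0, 5.8), (7.0, 7.2), (6.0, 7.5), (5.0, 7.2), (4.0, 7.9), (3.0, 7.6), (2.0, 8.0), (1.0, 8.9), (0.6, 9.2), (0.2, 8.9), (-0.2, 10.4), (-0.6, 10.0), (-1.0, 10.1), (-1.4, 10.1), (-1.8, 10.0), (-2.2, 10.2), (-2.6, 12.2), (-3.0, 14.5), (-3.4, 17.7), (-3.8, 22.0), (-4.2, 24.6)]
t 21.7583 held F 25.621365625603403 tool s -0.0023547252526701923 [-0.08303791  1.81232387 -0.30410684] 0.4547475579017095 contact 0.010999999999999982
```

Contact came at +11.5 mm and the stiff knee (the collar) at −2.5 mm, exactly the 14 mm pad travel, at about 12 N. Holding now, then retreating and moving to the mat.

```bash
python3 - <<'E'
from press import *
s,f0=map(float,open("s.txt").read().split()); F=lambda: np.dot(arm.read_ft_force(),n)-f0
s-=.0005; arm.line_to(pose(s)[0],.01); H=[]
t=arm.read_time()
while arm.read_time()-t<2.6: arm.pause(.2); H.append(round(float(F()),1))
print("hold",H,arm.read_time())
arm.line_to(pose(.016)[0],.03); arm.line_to(pose(.08)[0],.12)
M=np.array([.4575,-.3073]); m=lambda z: toolpose([*M,z+LB],[0,0,-1],r,0.)
arm.movep(*m(.06)); arm.line_to(m(.018)[0],.06); arm.pause(.3)
print("above",arm.read_tool_pos(),m(.018)[0],arm.read_time()); b=np.mean([arm.read_ft_force()[2] for _ in range(3)]); z=.018; log=[]
while z>-.004:
    z-=.001; arm.line_to(m(z)[0],.015); f=arm.read_ft_force()[2]-b; log.append((round(z*1000,1),round(float(f),1)))
    if f>4: break
print(log,arm.read_time(),arm.read_tool_pos(),arm.read_opening())
im,c=shot(); cv2.imwrite("pics/mat.png",im)
E
```

```text
hold [30.0, 28.7, 29.3, 30.0, 29.4, 29.4, 29.4, 29.7, 30.0, 29.2, 29.6, 28.8, 30.1] 24.6083
above [ 0.45759392 -0.30737787  0.18370965] [ 0.4575 -0.3073  0.1834] 28.5833
[(17.0, -0.5), (16.0, -0.2), (15.0, -0.1), (14.0, -1.2), (13.0, -0.2), (12.0, 0.3), (11.0, -0.1), (10.0, -0.0), (9.0, -0.1), (8.0, -0.0), (7.0, -0.8), (6.0, 0.6), (5.0, 0.3), (4.0, 6.9)] 32.0833 [ 0.45766488 -0.30733152  0.1702773 ] 0.45448799951936963
```

View pics/mat.png

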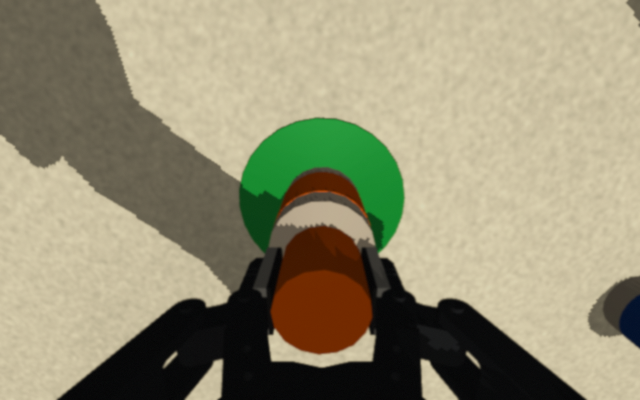

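The bottle stands on the mat, with mat and bottle both centred at column 322. Releasing, retreating straight up and checking.

```bash
python3 - <<'E'
from press import *
p=np.array(arm.read_tool_pos())
arm.move_gripper(1.0); arm.pause(.2)
print("open",arm.read_opening(),arm.read_ft_force())
arm.line_to(p+[0,0,.03],.05); arm.line_to(p+[0,0,.17],.15)
arm.movep(p+[-.02,-.2,.17],arm.read_eef_rot()); arm.pause(.3); print(arm.read_time())
a=snapshot("top")[110:280,170:480]; b=snapshot("scene")[60:320,180:510]
cv2.imwrite("pics/end.png",np.vstack([cv2.resize(a,(540,296)),cv2.resize(b,(540,300))[:300]]))
T=snapshot("top"); 
for n_,im,c,pc in (("top",T,cam("top"),None),):
    X=proj(c,[[.4575,-.3073,.137]])[0]; m,ce,s=blob(inr(hsv(im),(4,165,60),(17,255,255)),X,8); print(ce,s,onz(c,[ce],.137))
E
```

```text
open 0.9989517713552392 [-0.41438282  0.38063065  0.98746765]
35.825
[427.13138686 229.6350365 ] [421 224  14  12 137] [[ 0.45680751 -0.30398942  0.137     ]]
```

View pics/end.png

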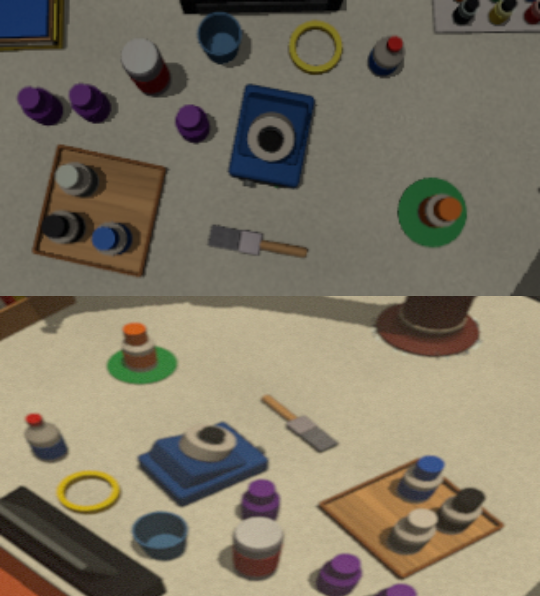

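The bottle stands upright on the mat. In the top camera it is about 2.6 mm from the mat's centre. The pad has sprung back and everything else is in place.

```bash
python3 -c "
from station import ticket; print(ticket.finish_job())"
```

```text
the job is handed in; nothing more can be done
None
```

I pressed the orange-capped bottle fully down on the shaker pad for over 2 s at about 30 N, set it gently upright about 3 mm from the mat's centre with nothing else disturbed, and handed the job in at about 36 s.

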